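# Load the hooded sample lane in order

### The job

Load the sample lane: the amber bottle goes in first, in under the white hood, and the glass beaker goes in behind it, both kept upright. Push the row gently inwards until the bottle has pressed the detector plunger hidden at the back fully home, with beaker and bottle touching, then slide the blue gate fully shut across the mouth. Leave the other things on the desk where they are.

Things in the scene. Friction and masses are not known exactly. Their poses are not given: they have to be found in the camera images.
- lane: Sample lane, fixed: aluminium floor 4 mm thick, white hood over its inner part. Origin: middle of the mouth at desk level; x points into the lane, y to its left, z up. Channel 55 mm wide. x = 0 to 60 mm is the open loading bay, room for one vessel; its side rails (8 mm thick) rise 16 mm above the desk. Before the mouth, x = -16 to 0, y = -45 to 125 mm, lies the gate's guide, 4 mm high.
- hood_edge (a point): Middle of the hood's front edge, on the lane's floor, 60 mm in from the mouth, 4 mm above the desk; axes as the lane's. From here to x = 200 mm the lane has closed sides (outside width 71 mm), a back and a roof whose top is 100 mm above the desk; 91 mm clear inside. The detector is hidden in there; its untouched plunger face stands 104 to 125 mm in from the mouth, differing from run to run.
- plunger (a joint): Plunger of the hidden detector (red disc 32 mm across, centre 35 mm above the desk), pressed inwards along the lane's x by the bottle. 0 = untouched, 0.008 = fully home at its hard stop. It resists with about 3 N and stays where it is pushed. Beaker and bottle must not be pressed together with more than 40 N.
- gate (a joint): Blue gate that slides along the lane's y in front of the mouth: 0 = fully shut across the mouth (hard stop), 0.075 = fully open to the lane's left (+y). It drags with about 1.5 N and stays where it is left. Plate 52 mm wide, 5 mm thick, 45 mm high, its middle plane at x = -8 mm.
- gate_knob (a point): Middle of the upright black knob on top of the gate, on the gate's centre line: a cylinder 14 mm across, from 44 to 74 mm above the desk (this point is 61 mm up). Axes as the lane's.
- bottle_center (a point): Amber bottle with a white cap, 42 mm across the round body, 86 mm high in all (body to 70 mm with its shoulder, cap 26 mm across), 0.1 to 0.2 kg. This point is its centre, 43 mm above its underside; z along its axis. Starts upright on the desk.
- beaker_center (a point): Clear glass beaker, empty, 59 mm high, 50 mm across the rim and about 46 mm at the foot, 0.06 to 0.11 kg. This point is on its axis, 29.5 mm above its underside; z along its axis. Starts upright on the desk.
- weight_box: Wooden box with a lid, 69x130x43 mm, a bystander. Origin under its middle.
- tweezers: Steel tweezers, 126 mm long, lying flat, a bystander.
- pen_black: Black and white pen, 134 mm long, a bystander.
- electrode_cap: Green cap, 34 mm across, 36 mm high, a bystander.
- carton: Small pale carton, 79x116x32 mm, a bystander.
- bulb: Red rubber pipette bulb, 56x88x54 mm, a bystander.
- marker: Blue and white marker, 110 mm long, a bystander.
Things that resemble listed ones, but are neither listed nor needed, are in the scene too. What is shaped like the part that bears beaker_center but green or yellow is not meant.

How it is judged (in metres and radians):
On the way, in this order (a step that is already met when the one before it is completed fails the run):
1. the amber bottle stands upright in the lane, under the hood (x of bottle_center in the frame of lane above 0.062 m and y of bottle_center in the frame of lane between -0.02 and 0.02 m and z of bottle_center in the frame of lane below 0.059 m and angle between bottle_center's own z axis and vertical below 0.12 rad), for 0.1 s.
2. the beaker stands behind it, touching it, and the bottle has pushed the plunger in (all of step 1 and x of beaker_center in the frame of lane above 0.02 m and y of beaker_center in the frame of lane between -0.02 and 0.02 m and z of beaker_center in the frame of lane below 0.0455 m and angle between beaker_center's own z axis and vertical below 0.12 rad and horizontal distance between bottle_center and beaker_center below 0.053 m and value of joint plunger above 0.005 m), for 0.2 s.
At the end, for the whole second after the job is handed in: bottle upright under the hood (its axis more than 62 mm in from the mouth), beaker upright behind it with the two axes less than 53 mm apart (touching, within some 5 mm), plunger pushed in more than 5 of its 8 mm, gate within 4 mm of fully shut, everything at rest (all of step 2 and value of joint gate below 0.004 m and linear speed of each of bottle, beaker below 0.02 m/s).
It fails at once if the row is rammed: beaker and bottle pressed together with more than 40 N (contact force between bottle and beaker above 40 N).
It fails at once if bottle or beaker tipped by more than about 35 degrees (angle between any of bottle_center, beaker_center's own z axis and vertical above 0.6 rad).
It fails at once if a bystander (box, tweezers, pen, green cap, carton, bulb or marker) is moved by more than 2 cm (distance of any of weight_box, tweezers, pen_black, electrode_cap, carton, bulb, marker from where it was at the start of the episode above 0.02 m).
It also fails if it takes over 72 s, if anything falls off the work surface, if the arm or the gripper's body presses on something with over 40 N, if the wrist force passes 120 N, or if a joint passes its speed limit or range.

### The arm

A 6-joint arm with a two-finger parallel gripper is mounted at the origin on a cart in front of the work surface, level with it; the furniture and walls round the work are solid. World frame = base frame: x ahead of the robot, y to its left, z up, the work surface at z = 0. Lengths are in mm, angles in rad, forces in N, time in s.
With the tool pointing down it reaches from about 300 to 775 mm from the base axis. Payload 14.6 kg.
Tool frame: the origin (TCP) lies at the very end of the fingers, on their centre line; the grasp point (between the pads) lies 19 mm behind it; z points along the fingers, y is the line along which they close (so a half turn about z gives the same grasp; the last joint's range is limited). The gripper opens to 94 mm and grips with 3 to 60 N. Pads are 16 mm wide; open, the fingers measure 119 mm over their backs; the gripper's body (75 mm by 177 mm) begins 78 mm behind the grasp point.
Start: joints at [1.206, 0.3, 1.521, -0, 1.321, -0.067], TCP at [161.377, 525.782, 205.446] pointing down, gripper open.
Joint ranges: [-3.03, 3.03], [-0.79, 2.21], [0.23, 2.52], [-1.04, 4.18], [0, 3.07], [-2.55, 2.55]. Speed limits (rad/s): [2.22, 2.22, 2.57, 3.14, 3.14, 3.14].

### API

Orientations are given as [roll, pitch, yaw] about the fixed x, y, z axes, in that order (R = Rz(yaw) Ry(pitch) Rx(roll)).
In Python, from cell import manip, camera, get_calibration gives the robot as it stands. The module is installed in compiled form; this text tells all that it offers.
- The arm moves only by the tool jog_arm, never from a script. Its argument "plan" is one flat list of numbers, 6 for each row, row after row: the shift along the world's x, y, z in m, then the turn, a rotation vector about the world's x, y, z in degrees. A call has 1 to 20 rows; each row is the pose to reach, as a shift and turn from the pose commanded when the call began; what a row does not reach only later rows make up. A row lasts 1/10 s, in which the tool goes at most 50 mm and 8.59 degrees, less where a joint would pass 70% of its speed; a pose out of reach is approached as far as the arm can. A call with a gripper value outside its range is refused whole. "claw" is the finger opening in m, from 0 to 0.094, set as the call begins (left out, the last holds). The fingers move at their own pace and stop on an object; "force" is the grip in N (left out, the last holds). Time passes only in rows, so rows that repeat a pose let the fingers close. It gives the time, the measured TCP pose, the force, the opening and the grip force at its end, in the units of the state.
- manip.read_state(): the state, without advancing time (a new reading comes with each control period).
- camera(name): name is "side" or "top"; returns (picture, depth): 384x512x3 uint8, red, green, blue; 384x512 float32, mm along the optical axis (not along the pixel's ray), 0 where there is no reading.
- get_calibration(name): a dict with "fx", "fy", "cx", "cy" (pixels), "origin" and "attitude" of the camera in the world. Camera axes: x right, y down, z forward; pixel columns grow to the right and rows downward; lengths in mm; the calibration is good to about 2 mm. A picture is of the moment at which its call begins. get_calibration takes no time and is no camera call.
- manip.sign_off(): hands the job in; it is judged then, once.
The state is a dict: "clock": time; "joints": joint angles; "qd": joint speeds; "effort": joint torques, N m; "eef_pos": TCP position; "eef_rot": TCP orientation; "wrist_force": force on the tool from outside, world axes, zero at the start; "moment": the same for the moment, N m; "finger_gap": finger opening in mm; "finger_force": force on a finger pad.
Only numpy, scipy, OpenCV 4.12 (cv2) and the standard library are available. Lean on these libraries where they do the work, as an engineer would, in place of code of your own. Each camera call takes 0.05 s, during which the arm holds its last target. There are 200 camera calls.

## Working session

There is one attempt and no reset: what is moved stays moved. The work goes in short steps, Python scripts to look and compute and a tool call to move; the robot and the scene stay as the last step left them, time stands still between calls to the robot, and variables do not carry over. Pictures are saved under pics/ and viewed, at most 12 in all, crops included, and the job is handed in when it is done.

Besides the shell and the picture viewer there is one more tool, called after "Emit:" as name(argument=value, ...) on one line, values as JSON. jog_arm: Moves the arm, as the interface text tells. Its arguments: {"type":"object","properties":{"plan":{"type":"array"},"claw":{"type":"number"},"force":{"type":"number"}},"required":["plan"]}

```bash
mkdir -p pics
cat > h.py <<'E'
import numpy as np, cv2
from cell import manip, camera, get_calibration
from scipy.spatial.transform import Rotation as R
def shot(n,f):
    p,d=camera(n); cv2.imwrite(f'pics/{f}.png',p[:,:,::-1]); np.savez(f'pics/{f}.npz',p=p,d=d); return p,d
def cal(n):
    c=get_calibration(n); a=np.array(c['attitude'],float)
    M=a if a.shape==(3,3) else (R.from_euler('xyz',a).as_matrix())
    return c,M,np.array(c['origin'],float)
def pts(n,d):
    c,M,o=cal(n); v,u=np.mgrid[:d.shape[0],:d.shape[1]]
    P=np.stack([(u-c['cx'])/c['fx']*d,(v-c['cy'])/c['fy']*d,d],-1)
    return P@M.T+o
def ray(n,u,v,z):
    c,M,o=cal(n); r=M@np.array([(u-c['cx'])/c['fx'],(v-c['cy'])/c['fy'],1]); return o+r*(z-o[2])/r[2]
E
python3 - <<'E'
from h import *
for n in('top','side'):
    print(get_calibration(n)); shot(n,n+'0')
print(manip.read_state())
a=cv2.imread('pics/top0.png');b=cv2.imread('pics/side0.png')
E
```

```text
{'fx': 478.68920757650176, 'fy': 478.68920757650176, 'cx': 250.43179130927248, 'cy': 194.14768479559683, 'origin': array([ 243.98015601,   10.57492579, 1632.16749147]), 'attitude': array([-2.97107358e+00, -1.89786357e-03, -1.56843916e+00])}
{'fx': 500.01133077470973, 'fy': 500.01133077470973, 'cx': 256.03395112356253, 'cy': 186.83458396143283, 'origin': array([1445.00693871, -176.60553266, 1440.21842199]), 'attitude': array([-2.52617519,  0.01662527,  1.35225104])}
{'clock': 0.1, 'joints': array([ 1.20638942e+00,  3.00385666e-01,  1.52153510e+00, -9.99873883e-06,
        1.32070814e+00, -6.65908046e-02]), 'qd': array([ 4.31644109e-04, -2.84703018e-03, -1.67492728e-03,  1.60122031e-03,
       -2.98202122e-05, -2.65392026e-04]), 'effort': array([ 4.33881840e-03, -5.32650054e+01, -3.53280008e+01,  7.10225408e-02,
        2.35884462e-02, -1.00901232e-04]), 'eef_pos': array([161.30126551, 525.55937764, 204.95264742]), 'eef_rot': array([-3.14055805e+00, -5.92903655e-05,  2.84377900e+00]), 'wrist_force': array([0.66171929, 0.40537728, 0.57229825]), 'moment': array([ 0.02046967,  0.00455523, -0.01804008]), 'finger_force': 0.0, 'finger_gap': 94.27851961661356}
```

View pics/top0.png

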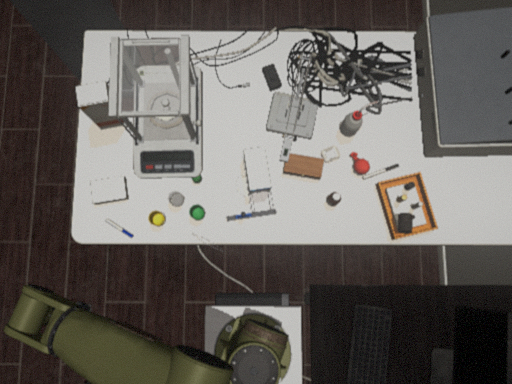

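View pics/side0.png

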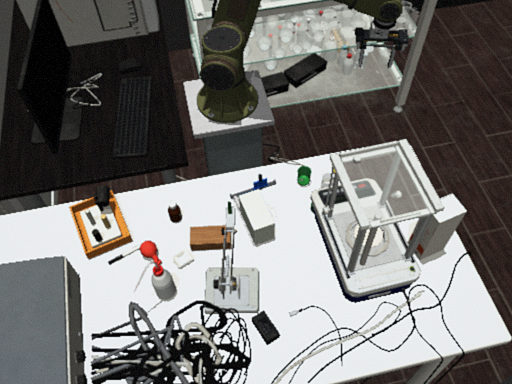

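Top view: the lane's hood is at about (257,170), with the guide and blue gate at (228–275,215). The clear beaker is at (176,199), with yellow and green decoys beside it, and the bottle is at (334,199). Next I'll zoom in on these.

Run:
```python
from h import *
a=cv2.imread('pics/top0.png');b=cv2.imread('pics/side0.png')
c1=cv2.resize(a[140:240,150:350],None,fx=4,fy=4,interpolation=cv2.INTER_CUBIC)
cv2.imwrite('pics/c1.png',c1)
c2=cv2.resize(b[140:260,150:350],None,fx=4,fy=4,interpolation=cv2.INTER_CUBIC)
cv2.imwrite('pics/c2.png',c2)
d=np.load('pics/top0.npz');P=pts('top',d['d'])
# hood roof: height 80..110 within region
m=(P[...,2]>88)&(P[...,2]<112);m[:140]=0;m[230:]=0;m[:,:235]=0;m[:,280:]=0
cnt=max(cv2.findContours(m.astype(np.uint8),cv2.RETR_EXTERNAL,cv2.CHAIN_APPROX_NONE)[0],key=cv2.contourArea)
r=cv2.minAreaRect(cnt);print(r,P[m].mean(0))
for q in cv2.boxPoints(r): print(q,ray('top',*q,100))
for (u,v) in[(176,199),(334,199),(157,219),(198,213),(240,216),(300,220)]:
    print((u,v),P[v-3:v+4,u-3:u+4].reshape(-1,3).max(0).round(),P[v,u].round())
hsv=cv2.cvtColor(a,cv2.COLOR_BGR2HSV)
for n,lo,hi in [('blue',(105,100,40),(130,255,255))]:
    k=cv2.inRange(hsv,lo,hi);N,l,s,c=cv2.connectedComponentsWithStats(k)
    for i in range(1,N):
        if s[i,4]>5: print(n,s[i],c[i],ray('top',*c[i],45))
```

```text
((256.8901672363281, 168.7861328125), (42.4239616394043, 21.744176864624023), 81.25383758544922) [592.44669396 -12.70603178  98.76945474]
[242.91907 149.474  ] [657.37505645  33.43970577 100.        ]
[264.4104  146.16763] [668.84852631 -37.53228229 100.        ]
[270.86127 188.09827] [527.97299307 -58.16619777 100.        ]
[249.36993 191.40463] [516.85236213  11.76246029 100.        ]
(176, 199) [519. 275.   8.] [507. 265.   1.]
(334, 199) [ 508. -259.   93.] [ 496. -266.   81.]
(157, 219) [448. 339.   9.] [438. 329.  -6.]
(198, 213) [470. 199.  53.] [458. 188.   5.]
(240, 216) [ 460.   54. 1632.] [444.  43.  41.]
(300, 220) [ 446.   11. 1632.] [ 437. -163.  -10.]
blue [236 215   6   3  11] [238.27272727 216.09090909] [442.85141946  48.61792148  45.        ]
blue [246 214   5   2  10] [248.  214.5] [448.28521312  16.16641605  45.        ]
blue [123 230  10   7  24] [127.25 233.  ] [385.43874731 416.42562877  45.        ]
```

View pics/c1.png

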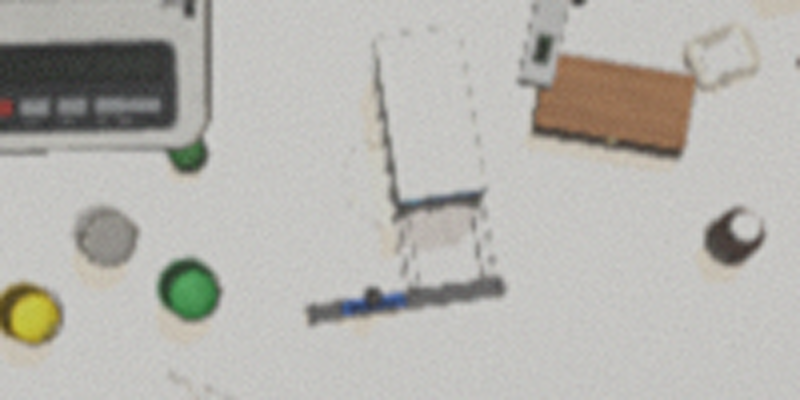

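View pics/c2.png

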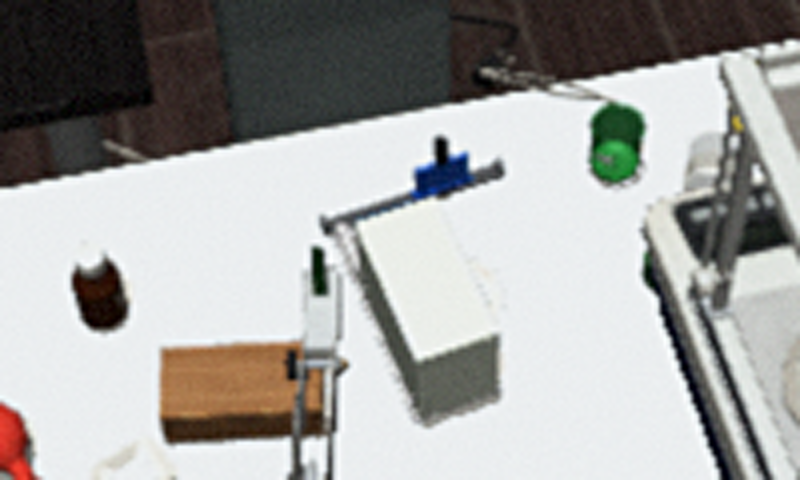

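The side view shows the gate's black knob at crop (440,150), with the gate open towards lane +y. The bottle is at crop (100,290). The clear beaker is partly hidden behind the balance at crop (705,160). Top crop: cap at (746,224), beaker at (105,237), hood front at (398–485,200).

Run:
```python
from h import *
a=cv2.imread('pics/top0.png');hsv=cv2.cvtColor(a,cv2.COLOR_BGR2HSV)
def cc(u0,u1,v0,v1,m):
    k=np.zeros(m.shape,np.uint8);k[v0:v1,u0:u1]=m[v0:v1,u0:u1]*255
    N,l,s,c=cv2.connectedComponentsWithStats(k);i=1+s[1:,4].argmax();return c[i],s[i]
g=hsv[...,2].astype(int)
c,s=cc(325,345,188,210,g<110);print('bottle dark',c,s,ray('top',*c,40))
# cap via side too
c=np.array([150+746.5/4-.4,140+224/4-.4]);print('cap',ray('top',*c,86))
bg=np.median(g[190:210,205:225]);print(bg)
c,s=cc(166,187,188,210,(g<bg-25));print('beaker',c,s,ray('top',*c,40))
print('guide mid',ray('top',251,215.1,4),'knob',ray('top',150+372/4-.4,140+296/4-.4,72))
b=cv2.imread('pics/side0.png')
print('side cap',ray('side',150+92/4-.4,140+262/4-.4,78),'bottle foot',ray('side',150+101/4-.4,140+297/4-.4,38))
print('side knob top',ray('side',150+440/4-.4,140+139/4-.4,74))
for q in [(357,222),(415,360),(497,335)]: print('roof',ray('side',150+q[0]/4-.4,140+q[1]/4-.4,100))
th=np.radians(8.7);o=np.array([464.3,-32.3]);e=np.array([np.cos(th),np.sin(th)]);f=np.array([-e[1],e[0]])
for q in [(-8,40),(-8,75),(30,0),(60,0),(200,35.5),(60,35.5),(200,-35.5)]: print(q,o+q[0]*e+q[1]*f)
```

```text
bottle dark [331.51764706 200.16470588] [327 193  13  13  85] [ 498.30870714 -265.01553194   40.        ]
cap [ 506.14867009 -272.88394422   86.        ]
199.0
beaker [175.95979899 198.66331658] [168 191  17  16 199] [502.03594009 259.02694447  40.        ]
guide mid [451.51917989   6.0276396    4.        ] knob [447.74096413  33.81502165  72.        ]
side cap [ 508.86814087 -270.88051601   78.        ] bottle foot [ 517.69387131 -270.60414843   38.        ]
side knob top [448.9217044   33.79330282  74.        ]
roof [534.38346447 -54.36027016 100.        ]
roof [671.44101574 -36.14257591 100.        ]
roof [663.92075759  30.98494457 100.        ]
(-8, 40) [450.3416161    6.02966891]
(-8, 75) [445.04748739  40.62695495]
(30, 0) [493.9548166  -27.76217539]
(60, 0) [523.60963321 -23.22435079]
(200, 35.5) [656.62901824  33.04369703]
(60, 35.5) [518.23987409  11.8671822 ]
(200, -35.5) [667.36853648 -37.13936893]
```

Emit:
jog_arm(plan=[0.346,-0.797,-0.06,0,0,25.8,0.346,-0.797,-0.06,0,0,25.8,0.346,-0.797,-0.06,0,0,25.8,0.346,-0.797,-0.06,0,0,25.8,0.346,-0.797,-0.06,0,0,25.8,0.346,-0.797,-0.06,0,0,25.8,0.346,-0.797,-0.06,0,0,25.8,0.346,-0.797,-0.06,0,0,25.8,0.346,-0.797,-0.06,0,0,25.8,0.346,-0.797,-0.06,0,0,25.8,0.346,-0.797,-0.06,0,0,25.8,0.346,-0.797,-0.06,0,0,25.8,0.346,-0.797,-0.06,0,0,25.8,0.346,-0.797,-0.06,0,0,25.8,0.346,-0.797,-0.06,0,0,25.8,0.346,-0.797,-0.06,0,0,25.8,0.346,-0.797,-0.06,0,0,25.8,0.346,-0.797,-0.06,0,0,25.8,0.346,-0.797,-0.06,0,0,25.8,0.346,-0.797,-0.06,0,0,25.8], claw=0.094)

```text
clock: 2.1
eef_pos: [507.0, -271.0, 144.8]
eef_rot: [3.141, -0.001, -2.99]
wrist_force: [-0.2, 0.5, -0.6]
finger_gap: 93.9
finger_force: 0.0
```

Emit:
jog_arm(plan=[0,0,-0.04,0,0,0,0,0,-0.08,0,0,0,0,0,-0.11,0,0,0,0,0,-0.12,0,0,0,0,0,-0.12,0,0,0])

```text
clock: 2.6
eef_pos: [507.0, -270.2, 25.1]
eef_rot: [3.141, -0.001, -2.988]
wrist_force: [0.5, 0.5, 0.7]
finger_gap: 94.1
finger_force: 0.0
```

Emit:
jog_arm(plan=[0,0,0,0,0,0,0,0,0,0,0,0,0,0,0,0,0,0,0,0,0,0,0,0,0,0,0,0,0,0,0,0,0,0,0,0,0,0,0,0,0,0,0,0,0,0,0,0], claw=0.03, force=15)

```text
clock: 3.4
eef_pos: [507.4, -271.4, 25.6]
eef_rot: [-3.141, 0.0, -2.989]
wrist_force: [-0.4, -0.9, 1.0]
finger_gap: 41.2
finger_force: 15.0
```

Emit:
jog_arm(plan=[0,0,0.03,0,0,0,0,0,0.06,0,0,0,-0.014,0.05,0.06,0,0,0,-0.014,0.1,0.06,0,0,0,-0.014,0.15,0.06,0,0,0,-0.014,0.195,0.06,0,0,0,-0.014,0.225,0.06,0,0,0,-0.014,0.243,0.06,0,0,0,-0.014,0.243,0.06,0,0,0,-0.014,0.243,0.06,0,0,0])

```text
clock: 4.4
eef_pos: [493.3, -28.4, 85.4]
eef_rot: [-3.142, -0.0, -2.988]
wrist_force: [-0.3, -0.5, -1.0]
finger_gap: 41.0
finger_force: 15.0
```

Run:
```python
from h import *
p,d=shot('side','s1');q,d2=shot('top','t1')
A=cv2.resize(p[150:250,220:300,::-1],None,fx=5,fy=5,interpolation=cv2.INTER_CUBIC)
B=cv2.resize(q[140:240,215:290,::-1],None,fx=5,fy=5,interpolation=cv2.INTER_CUBIC)
cv2.imwrite('pics/v1.png',np.hstack([A,B])); print(manip.read_state()['finger_gap'])
```

```text
41.09555187366715
```

View pics/v1.png

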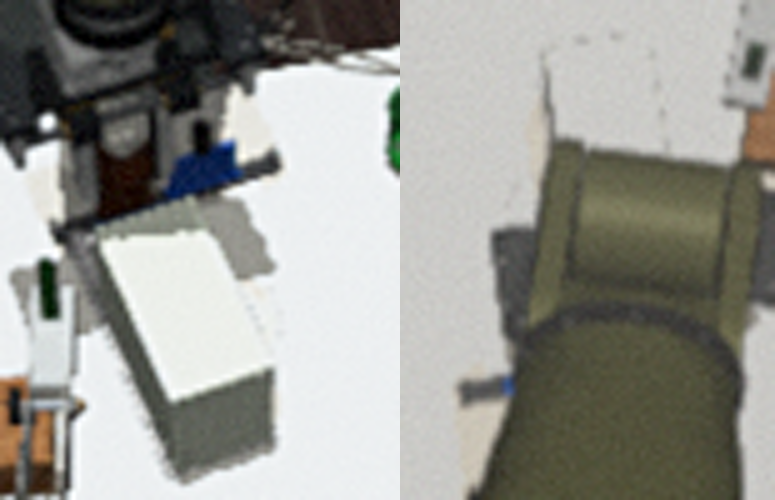

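The side view shows the bottle upright in the fingers above the bay, with its cap at about (245,176) and the hood's front corners at about (239,198) and (261,195).

Run:
```python
from h import *
th=np.radians(8.7);o=np.array([465.5,-32.]);e=np.array([np.cos(th),np.sin(th)]);f=np.array([-e[1],e[0]])
def L(p): q=p[:2]-o; return q@e,q@f
print('cap',L(ray('side',220+125/5,150+130/5,139)), 'body',L(ray('side',220+128/5,150+185/5,95)))
P=pts('side',np.load('pics/s1.npz')['d'])
for n,w in(('roof',(P[...,2]>93)&(P[...,2]<106)),):
    w[:190]=0;w[:,:230]=0;w[:,290:]=0;q=P[w][:,:2]-o; print(n,np.percentile(q@e,[1,50,99]),np.percentile(q@f,[1,50,99]))
k=P[170:195,238:256];q=k.reshape(-1,3);r=q[:,:2]-o
print(np.c_[r@e,r@f,q[:,2]][::23].round())
```

```text
cap (np.float64(27.43376630850351), np.float64(4.17885969627783)) body (np.float64(39.34911277124718), np.float64(0.21008700413968753))
roof [ 63.75400516 139.92876302 350.0246224 ] [-142.99970704   -0.49084289   36.78830932]
[[ 45. -23. 207.]
 [ 49.  -8. 198.]
 [-83.  52.   1.]
 [ 37.  29. 155.]
 [ 60. -22. 199.]
 [ 31.   3. 144.]
 [ 22.  23. 118.]
 [-49.  66.   1.]
 [ 34.  -9. 131.]
 [ 37.   7. 123.]
 [ 35.  25. 105.]
 [ 38. -21. 122.]
 [ 44.  -6. 116.]
 [ 41.  12.  97.]
 [ -2.  44.  17.]
 [ 35. -15.  85.]
 [ 47.  -1.  88.]
 [ 62.  11.  97.]
 [ -3. -15.  11.]
 [ 66. -19. 101.]]
```

Emit:
jog_arm(plan=[0,0,-0.03,0,0,0,0,0,-0.045,0,0,0,0,0,-0.05,0,0,0,0,0,-0.053,0,0,0,0,0,-0.055,0,0,0,0,0,-0.055,0,0,0,0,0,-0.055,0,0,0])

```text
clock: 5.2
eef_pos: [493.7, -28.3, 31.0]
eef_rot: [-3.141, 0.001, -2.989]
wrist_force: [1.1, 1.1, -1.6]
finger_gap: 41.0
finger_force: 15.0
```

Emit:
jog_arm(plan=[0,0,0,0,0,0,0,0,0,0,0,0,0,0,0,0,0,0,0,0,0,0,0,0,0,0,0.03,0,0,0,0,0,0.06,0,0,0,0,0,0.085,0,0,0,0,0,0.085,0,0,0], claw=0.07)

```text
clock: 6.0
eef_pos: [494.9, -28.4, 118.6]
eef_rot: [-3.14, 0.005, -2.989]
wrist_force: [0.2, -0.7, -0.4]
finger_gap: 70.1
finger_force: 0.0
```

Emit:
jog_arm(plan=[-0.03,-0.005,0,0.75,-5,0,-0.057,-0.009,0,1.5,-9.9,0,-0.057,-0.009,0,1.5,-9.9,0,-0.057,-0.009,-0.04,1.5,-9.9,0,-0.057,-0.009,-0.075,1.5,-9.9,0,-0.057,-0.009,-0.085,1.5,-9.9,0,-0.057,-0.009,-0.085,1.5,-9.9,0], claw=0)

```text
clock: 6.7
eef_pos: [435.9, -37.1, 29.5]
eef_rot: [3.141, 0.172, -2.989]
wrist_force: [1.0, 0.2, 0.8]
finger_gap: 17.8
finger_force: 0.0
```

Run:
```python
from h import *
print({k:np.round(v,2) for k,v in manip.read_state().items() if k in('eef_pos','eef_rot','finger_gap','wrist_force')})
p,d=shot('side','s2')
A=cv2.resize(p[150:250,220:300,::-1],None,fx=5,fy=5,interpolation=cv2.INTER_CUBIC)
cv2.imwrite('pics/v2.png',A)
```

```text
{'eef_pos': array([435.95, -37.06,  29.45]), 'eef_rot': array([ 3.14,  0.17, -2.99]), 'wrist_force': array([0.96, 0.16, 0.83]), 'finger_gap': np.float64(17.79)}
```

View pics/v2.png

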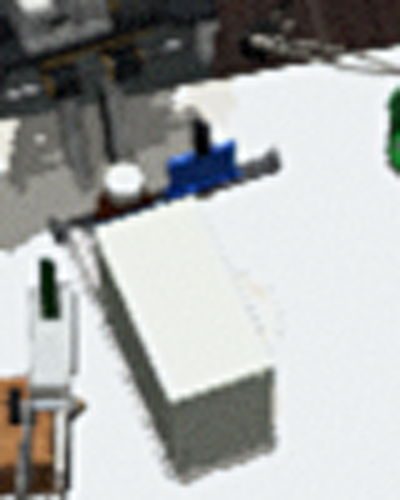

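Bottle stands upright in the bay, with its cap at crop (123,182), px (244.6,186.4). Next I push it in gently.

Emit:
jog_arm(plan=[0.0148,0.0023,0,1.5,-9.9,0,0.0237,0.0036,0,0,0,0])

```text
clock: 6.95
eef_pos: [457.0, -31.0, 27.4]
eef_rot: [3.137, 0.189, -2.982]
wrist_force: [-1.8, 0.2, -0.6]
finger_gap: 0.5
finger_force: 0.0
```

The first row carried a stray turn, which the second row undid. I'll continue with no turn.

Emit:
jog_arm(plan=[0.004,0.0006,0,0,0,0,0.0079,0.0012,0,0,0,0,0.0119,0.0018,0,0,0,0,0.0158,0.0024,0,0,0,0,0.0198,0.003,0,0,0,0,0.0237,0.0036,0,0,0,0,0.0277,0.0042,0,0,0,0,0.0316,0.0048,0,0,0,0,0.0356,0.0054,0,0,0,0,0.0395,0.006,0,0,0,0,0.0435,0.0066,0,0,0,0,0.0474,0.0072,0,0,0,0,0.0514,0.0078,0,0,0,0,0.0553,0.0084,0,0,0,0,0.0553,0.0084,0,0,0,0,0.0553,0.0084,0,0,0,0])

```text
clock: 8.55
eef_pos: [515.6, -25.2, 30.4]
eef_rot: [-3.141, 0.175, -2.989]
wrist_force: [-0.4, -0.5, 0.3]
finger_gap: 0.2
finger_force: 0.0
```

Emit:
jog_arm(plan=[-0.035,-0.005,0,0,0,0,-0.06,-0.009,0.01,0,0,0,-0.06,-0.009,0.055,0,0,0,-0.06,-0.009,0.1,-0.75,5,0,-0.045,0.02,0.13,-1.5,9.9,0,-0.035,0.068,0.13,-1.5,9.9,0,-0.03,0.117,0.13,-1.5,9.9,0,-0.025,0.166,0.13,-1.5,9.9,0,-0.02,0.215,0.13,-1.5,9.9,0,-0.014,0.26,0.13,-1.5,9.9,0,-0.013,0.284,0.13,-1.5,9.9,0,-0.013,0.284,0.13,-1.5,9.9,0,-0.013,0.284,0.13,-1.5,9.9,0], claw=0.094)

```text
clock: 9.85
eef_pos: [502.2, 258.5, 160.1]
eef_rot: [-3.141, -0.0, -2.988]
wrist_force: [-0.0, -0.3, 0.1]
finger_gap: 93.6
finger_force: 0.0
```

Run:
```python
from h import *
p,d=shot('side','s3');q,_=shot('top','t3')
A=cv2.resize(p[130:230,220:340,::-1],None,fx=5,fy=5,interpolation=cv2.INTER_CUBIC)
cv2.imwrite('pics/v3.png',A)
```

```text
(no output)
```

View pics/v3.png

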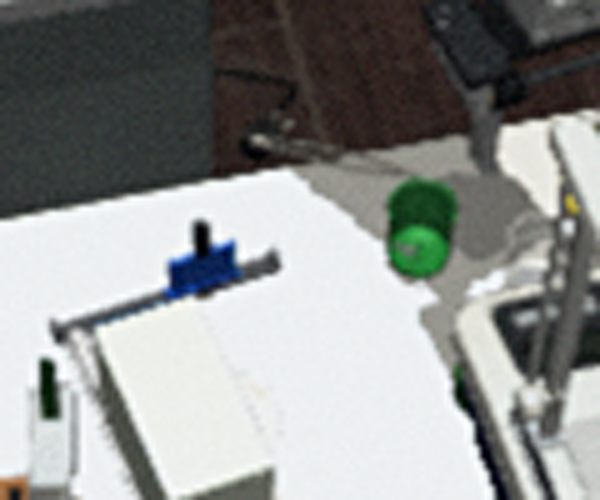

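The bay is empty, so the bottle is fully under the hood. The green decoy at crop (420,240) is clear of the fingers. Going down on the beaker.

Emit:
jog_arm(plan=[0,0,-0.045,0,0,0,0,0,-0.09,0,0,0,0,0,-0.12,0,0,0,0,0,-0.135,0,0,0,0,0,-0.14,0,0,0,0,0,-0.14,0,0,0])

```text
clock: 10.55
eef_pos: [502.9, 258.5, 21.2]
eef_rot: [3.141, 0.001, -2.99]
wrist_force: [0.1, 0.2, -0.0]
finger_gap: 94.0
finger_force: 0.0
```

Emit:
jog_arm(plan=[0,0,0,0,0,0,0,0,0,0,0,0,0,0,0,0,0,0,0,0,0,0,0,0,0,0,0,0,0,0,0,0,0,0,0,0,0,0,0,0,0,0], claw=0.038, force=10)

```text
clock: 11.25
eef_pos: [502.4, 258.9, 20.5]
eef_rot: [3.141, 0.0, -2.989]
wrist_force: [0.0, -1.0, 1.2]
finger_gap: 48.3
finger_force: 10.0
```

Emit:
jog_arm(plan=[0,0,0.03,0,0,0,0,0,0.07,0,0,0,0,-0.02,0.1,0,0,0,-0.003,-0.068,0.1,0,0,0,-0.005,-0.117,0.1,0,0,0,-0.007,-0.165,0.1,0,0,0,-0.009,-0.21,0.1,0,0,0,-0.011,-0.25,0.1,0,0,0,-0.0115,-0.277,0.1,0,0,0,-0.0115,-0.287,0.1,0,0,0,-0.0115,-0.287,0.07,0,0,0,-0.0115,-0.287,0.06,0,0,0,-0.0115,-0.287,0.06,0,0,0])

```text
clock: 12.55
eef_pos: [490.1, -27.5, 79.2]
eef_rot: [3.141, -0.003, -2.988]
wrist_force: [-0.0, -0.3, -0.4]
finger_gap: 48.7
finger_force: 10.0
```

Run:
```python
from h import *
p,d=shot('side','s4')
A=cv2.resize(p[130:230,200:300,::-1],None,fx=6,fy=6,interpolation=cv2.INTER_CUBIC)
cv2.imwrite('pics/v4.png',A)
```

```text
(no output)
```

View pics/v4.png

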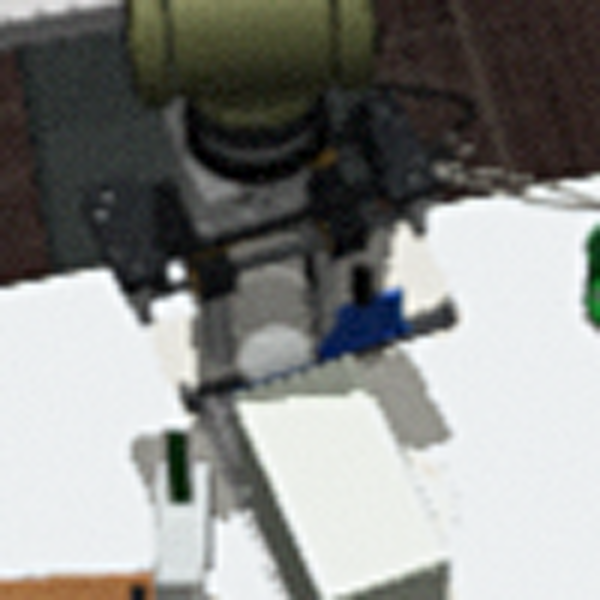

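The beaker is held upright over the bay, with its foot at crop (275,350), px (245.8,188.3). I'll check where that falls in the lane.

Run:
```python
from h import *
th=np.radians(8.7);o=np.array([465.5,-32.]);e=np.array([np.cos(th),np.sin(th)]);f=np.array([-e[1],e[0]])
def L(p): q=p[:2]-o; return (q@e).round(1),(q@f).round(1)
print(L(ray('side',200+275/6,130+350/6,59)),L(ray('side',200+270/6,130+285/6,118)))
print('roof front L',L(ray('side',200+238/6,130+402/6,100)),'R',L(ray('side',200+372/6,130+390/6,100)))
print(L(np.array(manip.read_state()['eef_pos'])))
```

```text
(np.float64(20.5), np.float64(6.8)) (np.float64(18.3), np.float64(6.8))
roof front L (np.float64(72.7), np.float64(-32.6)) R (np.float64(92.3), np.float64(37.4))
(np.float64(25.6), np.float64(0.6))
```

Emit:
jog_arm(plan=[0,0,-0.025,0,0,0,0,0,-0.037,0,0,0,0,0,-0.041,0,0,0,0,0,-0.044,0,0,0,0,0,-0.046,0,0,0,0,0,-0.048,0,0,0,0,0,-0.048,0,0,0])

```text
clock: 13.3
eef_pos: [491.0, -28.2, 32.6]
eef_rot: [-3.141, 0.0, -2.989]
wrist_force: [0.3, 0.2, -0.7]
finger_gap: 48.7
finger_force: 10.0
```

Emit:
jog_arm(plan=[0,0,-0.002,0,0,0,0,0,-0.004,0,0,0,0,0,-0.006,0,0,0,0,0,-0.0068,0,0,0,0,0,-0.0068,0,0,0])

```text
clock: 13.8
eef_pos: [490.8, -28.2, 25.5]
eef_rot: [3.142, -0.0, -2.989]
wrist_force: [0.5, -0.3, -0.9]
finger_gap: 49.0
finger_force: 10.0
```

Fits with no contact. Release, rise, close, back off with a tilt, and come down behind the beaker.

Emit:
jog_arm(plan=[0,0,0,0,0,0,0,0,0,0,0,0,0,0,0,0,0,0,0,0,0.03,0,0,0,0,0,0.06,0,0,0,0,0,0.075,0,0,0,0,0,0.075,0,0,0], claw=0.068)

```text
clock: 14.5
eef_pos: [491.9, -28.4, 102.6]
eef_rot: [-3.141, 0.004, -2.989]
wrist_force: [-0.5, -0.0, 0.0]
finger_gap: 68.5
finger_force: 0.0
```

Emit:
jog_arm(plan=[-0.03,-0.005,0,0.75,-5,0,-0.058,-0.009,0,1.5,-9.9,0,-0.058,-0.009,0,1.5,-9.9,0,-0.058,-0.009,-0.04,1.5,-9.9,0,-0.058,-0.009,-0.07,1.5,-9.9,0,-0.058,-0.009,-0.076,1.5,-9.9,0,-0.058,-0.009,-0.076,1.5,-9.9,0], claw=0)

```text
clock: 15.2
eef_pos: [432.6, -37.1, 23.9]
eef_rot: [3.141, 0.172, -2.989]
wrist_force: [-0.2, -0.1, 1.0]
finger_gap: 15.3
finger_force: 0.0
```

Run:
```python
from h import *
p,d=shot('side','s5')
A=cv2.resize(p[130:230,200:300,::-1],None,fx=6,fy=6,interpolation=cv2.INTER_CUBIC)
cv2.imwrite('pics/v5.png',A);print(manip.read_state()['eef_pos'])
```

```text
[433.25864968 -37.23240106  24.95059066]
```

View pics/v5.png

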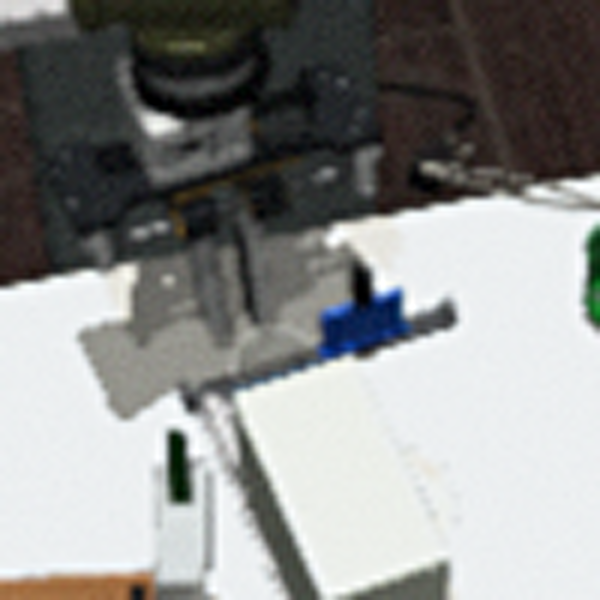

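The beaker stands in the bay, with its rim near crop (275,340), and the fingers are behind it. Pushing slowly.

Emit:
jog_arm(plan=[0.005,0.0008,0,0,0,0,0.012,0.0018,0,0,0,0,0.0178,0.0027,0,0,0,0,0.0217,0.0033,0,0,0,0,0.0257,0.0039,0,0,0,0,0.0287,0.0044,0,0,0,0,0.0316,0.0048,0,0,0,0,0.0346,0.0053,0,0,0,0,0.0376,0.0057,0,0,0,0,0.0405,0.0062,0,0,0,0,0.0405,0.0062,0,0,0,0])

```text
clock: 16.35
eef_pos: [473.6, -31.0, 24.6]
eef_rot: [-3.141, 0.175, -2.989]
wrist_force: [-0.8, -0.8, -0.3]
finger_gap: 0.5
finger_force: 0.3
```

Emit:
jog_arm(plan=[0.002,0.0003,0,0,0,0,0.004,0.0006,0,0,0,0,0.006,0.0009,0,0,0,0,0.006,0.0009,0,0,0,0])

```text
clock: 16.75
eef_pos: [479.0, -30.0, 24.5]
eef_rot: [-3.142, 0.173, -2.989]
wrist_force: [-5.4, -0.1, 3.4]
finger_gap: 0.9
finger_force: 3.0
```

Emit:
jog_arm(plan=[0.002,0.0003,0,0,0,0,0.004,0.0006,0,0,0,0,0.004,0.0006,0,0,0,0])

```text
clock: 17.05
eef_pos: [483.0, -29.5, 24.5]
eef_rot: [-3.142, 0.173, -2.989]
wrist_force: [-6.5, -0.9, 2.7]
finger_gap: 0.3
finger_force: 3.0
```

Emit:
jog_arm(plan=[0.001,0.0002,0,0,0,0,0.002,0.0003,0,0,0,0,0.002,0.0003,0,0,0,0])

```text
clock: 17.35
eef_pos: [484.5, -29.2, 24.4]
eef_rot: [3.141, 0.172, -2.989]
wrist_force: [-10.4, -1.7, 6.3]
finger_gap: 0.6
finger_force: 4.8
```

Emit:
jog_arm(plan=[0.001,0.0002,0,0,0,0,0.0015,0.0003,0,0,0,0,0.0015,0.0003,0,0,0,0])

```text
clock: 17.65
eef_pos: [485.0, -29.0, 24.3]
eef_rot: [3.141, 0.17, -2.989]
wrist_force: [-18.7, -3.6, 15.8]
finger_gap: 0.6
finger_force: 9.9
```

The force rose at about 485 after roughly 8 mm of plunger travel, so this is the hard stop. Retreat and move to the gate knob.

Emit:
jog_arm(plan=[-0.01,-0.0015,0,0,0,0,-0.03,-0.0045,0,0,0,0,-0.05,-0.0075,0,0,0,0,-0.05,-0.0075,0.045,0,0,0,-0.05,-0.0075,0.09,-0.75,5,0,-0.05,0.03,0.1,-1.5,9.9,0,-0.047,0.075,0.1,-1.5,9.9,0,-0.045,0.099,0.1,-1.5,9.9,0,-0.045,0.099,0.1,-1.5,9.9,0])

```text
clock: 18.55
eef_pos: [442.0, 72.4, 124.7]
eef_rot: [3.141, 0.001, -2.986]
wrist_force: [-0.3, 0.3, -0.2]
finger_gap: 0.3
finger_force: 0.0
```

Run:
```python
from h import *
print(manip.read_state()['eef_pos'])
p,d=shot('side','s6')
A=cv2.resize(p[130:230,200:300,::-1],None,fx=6,fy=6,interpolation=cv2.INTER_CUBIC)
cv2.imwrite('pics/v6.png',A)
```

```text
[442.01927877  72.37508911 124.73965107]
```

View pics/v6.png

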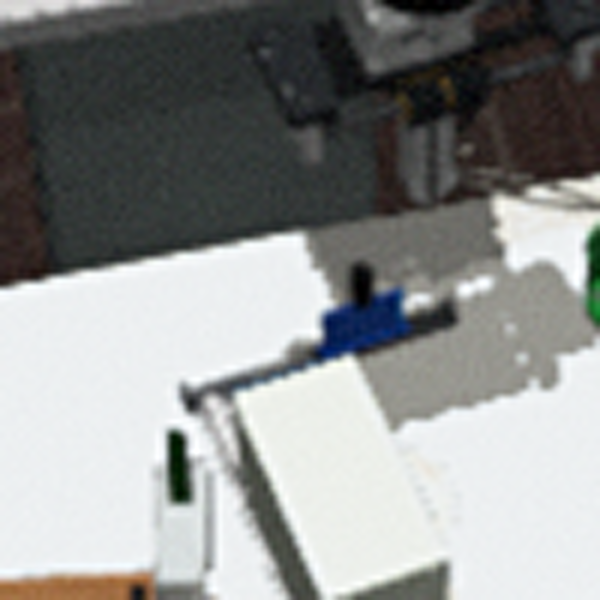

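The fingers are above and on the +y side of the knob at crop (362,285), and the beaker is out of sight under the hood. Lower and push.

Emit:
jog_arm(plan=[0,0,-0.04,0,0,0,0,0,-0.07,0,0,0,0,0,-0.073,0,0,0,0,0,-0.073,0,0,0])

```text
clock: 19.0
eef_pos: [441.9, 69.4, 51.9]
eef_rot: [3.142, -0.001, -2.99]
wrist_force: [-0.1, -0.3, 0.5]
finger_gap: 0.4
finger_force: 0.0
```

Emit:
jog_arm(plan=[0.001,-0.0069,0,0,0,0,0.0021,-0.0138,0,0,0,0,0.0032,-0.0208,0,0,0,0,0.0042,-0.0277,0,0,0,0,0.0053,-0.0346,0,0,0,0,0.0063,-0.0415,0,0,0,0,0.0074,-0.0484,0,0,0,0,0.0085,-0.0554,0,0,0,0,0.0095,-0.0623,0,0,0,0,0.0106,-0.0692,0,0,0,0,0.0113,-0.0741,0,0,0,0,0.0113,-0.0741,0,0,0,0])

```text
clock: 20.2
eef_pos: [453.2, -4.6, 51.6]
eef_rot: [-3.141, -0.0, -2.99]
wrist_force: [-0.5, -0.3, -0.3]
finger_gap: 0.2
finger_force: 0.0
```

Emit:
jog_arm(plan=[0.0005,-0.003,0,0,0,0,0.0009,-0.006,0,0,0,0,0.0011,-0.007,0,0,0,0,0.0011,-0.007,0,0,0,0])

```text
clock: 20.6
eef_pos: [454.2, -11.1, 51.6]
eef_rot: [-3.142, -0.0, -2.989]
wrist_force: [-0.7, -0.3, 0.4]
finger_gap: 0.7
finger_force: 0.1
```

Emit:
jog_arm(plan=[0.0003,-0.002,0,0,0,0,0.0006,-0.004,0,0,0,0,0.0006,-0.004,0,0,0,0])

```text
clock: 20.9
eef_pos: [454.7, -14.6, 51.6]
eef_rot: [3.14, -0.0, -2.989]
wrist_force: [-0.9, 7.0, -0.0]
finger_gap: 0.6
finger_force: 3.5
```

Emit:
jog_arm(plan=[0.0001,-0.001,0,0,0,0,0.0001,-0.001,0,0,0,0])

```text
clock: 21.1
eef_pos: [454.7, -14.9, 51.6]
eef_rot: [3.139, -0.0, -2.989]
wrist_force: [-1.7, 13.8, 1.7]
finger_gap: 0.5
finger_force: 6.8
```

Emit:
jog_arm(plan=[-0.003,0.02,0,0,0,0,-0.007,0.045,0.02,0,0,0,-0.014,0.09,0.06,0,0,0,-0.02,0.138,0.08,0,0,0,-0.025,0.186,0.1,0,0,0,-0.03,0.23,0.1,0,0,0,-0.03,0.23,0.1,0,0,0])

```text
clock: 21.8
eef_pos: [424.6, 217.7, 152.7]
eef_rot: [3.141, 0.002, -2.985]
wrist_force: [0.7, -0.3, 0.1]
finger_gap: 0.4
finger_force: 0.0
```

Run:
```python
from h import *
p,d=shot('side','s7');q,_=shot('top','t7')
A=cv2.resize(p[150:230,220:290,::-1],None,fx=5,fy=5,interpolation=cv2.INTER_CUBIC)
B=cv2.resize(q[150:230,215:295,::-1],None,fx=5,fy=5,interpolation=cv2.INTER_CUBIC)
cv2.imwrite('pics/v7.png',np.hstack([A,B]))
```

View pics/v7.png

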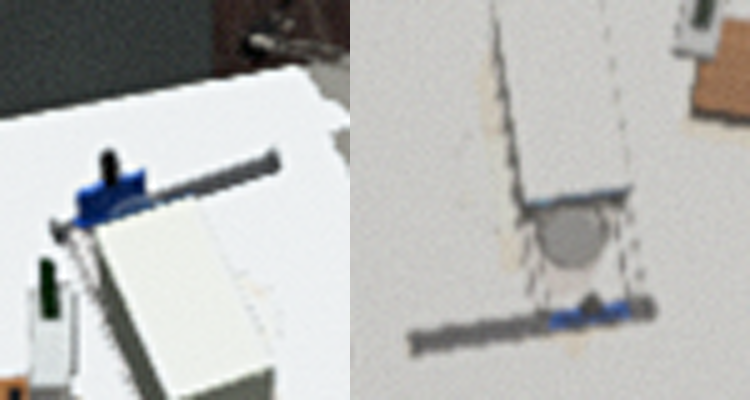

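The gate is across the mouth and on its stop: blue plate at top crop (550–630,318), knob at (592,305). The beaker stands at the hood's front edge at about (572,235). Handing in.

```bash
python3 -c "
from cell import manip
print(manip.sign_off())"
```

```text
the job is handed in; nothing more can be done
None
```

I loaded the bottle and then the beaker, pushed the row in until it met a hard stop (about 19 N, after roughly the plunger's 8 mm), slid the gate onto its stop and handed the job in at about 22 s; no verdict came back, and the bottle–beaker contact under the hood was out of the cameras' view.

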